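# Refit the knob of the bar lamp control and hold it pressed

## Robot

A 6-joint arm with a two-finger parallel gripper is mounted at the origin on a cart in front of the work surface, level with it; the furniture and walls round the work are solid. World frame = base frame: x ahead of the robot, y to its left, z up, the work surface at z = 0. Lengths are in mm, angles in rad, forces in N, time in s.
With the tool pointing down it reaches from about 300 to 775 mm from the base axis. Payload 14.6 kg.
Tool frame: the origin (TCP) lies between the finger pads; the fingertips stand 19 mm ahead of it and the grasp point (between the pads) is the TCP; z points along the fingers, y is the line along which they close (so a half turn about z gives the same grasp; the last joint's range is limited). The gripper opens to 94 mm and grips with 3 to 60 N. Pads are 16 mm wide; open, the fingers measure 119 mm over their backs; the gripper's body (75 mm by 177 mm) begins 78 mm behind the grasp point.
Start: joints at [1.14, 0.3, 1.521, -0, 1.321, -0.067], TCP at [195.702, 513.994, 224.446] pointing down, gripper open.
Joint ranges: [-3.03, 3.03], [-0.79, 2.21], [0.23, 2.52], [-1.04, 4.18], [0, 3.07], [-2.55, 2.55]. Speed limits (rad/s): [2.22, 2.22, 2.57, 3.14, 3.14, 3.14].

## Interface

Orientations are given as [roll, pitch, yaw] about the fixed x, y, z axes, in that order (R = Rz(yaw) Ry(pitch) Rx(roll)).
In Python, from cell import monitor, imaging, job, find_in, trace gives the robot as it stands. The module is installed in compiled form; this text tells all that it offers.
- The arm moves only by the tool arm_command, never from a script. Its argument "steps" is a list of rows, each a list of 5 numbers: the opening, from 0 (shut) to 1 (fully open), then the shift along the tool's x, y, z in mm, then the turn about the tool's z in degrees. In form: [[gripper, dx, dy, dz, turn], ...]. A call has 1 to 20 rows; each row is the pose to reach, as a shift and turn from the pose commanded when the call began, along the tool's axes at that moment; what a row does not reach only later rows make up. A row lasts 1/8 s, in which the tool goes at most 62.5 mm and 10.7 degrees, less where a joint would pass 70% of its speed; a pose out of reach is approached as far as the arm can. A call with a gripper value outside its range is refused whole. The fingers move at their own pace and stop on an object; "force" is the grip in N (left out, the last holds). Time passes only in rows, so rows that repeat a pose let the fingers close. It gives the time, the measured TCP pose, the force, the opening and the grip force at its end, in the units of the state.
- monitor.read_state(): the state, without advancing time (a new reading comes with each control period).
- imaging.camera(name): name is "scene" or "top" or "wrist"; returns a dict with "img" (400x640x3 uint8, red, green, blue), "mtx" (3x3 intrinsics, pixels), "D" ([k1, k2, p1, p2, k3] as OpenCV has them; the pictures are not rectified), "view" (4x4, takes a point from world to camera coordinates). Camera axes: x right, y down, z forward; pixel columns grow to the right and rows downward; lengths in mm; the calibration is good to about 2 mm. A picture is of the moment at which its call begins. There is no depth.
- job.sign_off(): hands the job in; it is judged then, once.
Trained networks look in a picture, given as the dict that the camera call returned (one of the last four; its "shot" number tells which), for a name from the list of things; names that differ only in an ending like _2 or _b are one class to them, and where a whole thing is asked for, a point or a joint stands for the part that bears it (a point fixed in the world has none). Each returns a list of dicts, best first, with "p" (0 to 1); they miss things now and then, are a little off and sometimes report something else, mostly with a low value. They report only what shows in the picture. A call takes as long as a camera call. They do not tell look-alikes from the thing itself.
- find_in(picture, target): "rect" ([centre column, centre row, width, height] in pixels, round what is visible of it).
- trace(picture, target): "region" (400x640 bool, what is visible of it) and "rect" ([centre column, centre row, width, height] in pixels, round what is visible of it).
The state is a dict: "clock": time; "joints": joint angles; "qd": joint speeds; "effort": joint torques, N m; "eef_pos": TCP position; "eef_rot": TCP orientation; "wrist_force": force on the tool from outside, world axes, zero at the start; "moment": the same for the moment, N m; "finger_gap": finger opening in mm; "finger_force": force on a finger pad.
Only numpy, scipy, OpenCV 4.12 (cv2) and the standard library are available. Lean on these libraries where they do the work, as an engineer would, in place of code of your own. Each camera call takes 0.05 s, during which the arm holds its last target. There are 200 camera calls.

## Task

The control box for the bar lamps has lost its knob. Lift the loose cover plate off its two pins and lay it flat on the free bar to the left of the box; then take the knob, turn it so that its pointer faces the way the flat of the D-shaft faces, push it fully home on the shaft, and press it in against the shaft's spring as far as it goes. Finish while holding: end the job with the knob still pressed in under the gripper, do not let go, and leave the tealight, the cup and the votive glass where they stand.

Things in the scene. Friction and masses are not known exactly. Their poses are not given: they have to be found in the camera images.
- housing: Dark steel control box fixed to the bar, open on top, 150 x 130 x 67 mm (x, y, z), walls 5 mm; origin at the centre of its underside, z up. A level deck inside is 36 mm above the bar; the D-shaft stands upright in its middle. Two 6 mm pins rise 10 mm above the rim at box x, y = (+60, +50) and (-60, -50) mm. Black cable gland on the +x wall. The bar is empty at x 0.38-0.62, y 0.19-0.40 m.
- cover: Loose aluminium cover plate, 150 x 130 x 4 mm, 0.25 kg; origin at the centre of its underside, z up, axes as the box's at the start. It lies on the box's rim (origin 67 mm above the bar) with the two pins through 9 mm holes, and lifts straight off.
- cover_handle (a point): Top centre of the cover's handle, 31 mm above the cover's underside: an upright bar 50 mm long along the cover's x, 14 mm thick along y, reaching down to a foot 62 x 24 mm whose top is 6.7 mm above the cover's underside.
- knob: Loose grey knob, 0.06 kg, standing on the bar; origin at the centre of its underside, z up. Round skirt 45 mm wide, 20 mm high, bar grip on top. D-shaped bore 16 mm deep in the underside: radius 8 mm about the origin, cut by a flat 4.5 mm from the axis on the +x (pointer) side. To go on, knob +x must point as shaft_tip +x within about 0.15 rad; about 1 mm of play all round.
- knob_grip (a point): Top centre of the knob's bar grip, 47 mm above the knob's underside. The grip is 44 mm long along the knob's x, 18 mm thick along y, and reaches down to the skirt (20 mm above the underside). At its +x end stands a small pointed nose, the pointer, to 30 mm from the axis, 20 to 36 mm above the underside.
- shaft_tip (a point): Centre of the upper end of the steel D-shaft (14 mm diameter, tapered in the last 2.5 mm); 64 mm above the bar when not pressed. z up; +x points out of the flat, which is 3.5 mm from the axis and up to 0.4 rad off the box's x (roughly away from the robot). The shaft turns only stiffly (0.06 N m). Knob fully home: its underside is 16 mm below this point.
- shaft (a joint): How far the shaft is pressed down, m: 0 is out, 0.005 is the stop. Spring: 3.6 N to start it moving, 9.6 N at the stop; it comes out again when let go.
- tealight: Bystander: tealight candle in its round aluminium cup, 40 mm wide, 44 mm high with its flame, origin at its underside; leave it.
- steel_cup: Bystander: steel cup with a strap handle, 58 x 79 x 92 mm, origin at its underside; leave it.
- votive: Bystander: low votive glass, 74 mm wide, 43 mm high, origin at its underside; leave it.
Mind the look-alikes: they are no part of the job. Several things have the shape of the knob; the one meant has the colours described above.

How it is judged:
By the outcome, as a careful person would: the job done as asked, in the order asked, and still so for the second after the job is handed in, while the arm keeps its last pose, push and grip.
It also fails if it takes over 48 s, if anything falls off the work surface, if the arm or the gripper's body presses on something with over 40 N, if the wrist force passes 120 N, or if a joint passes its speed limit or range.

## Working session

There is one attempt and no reset: what is moved stays moved. The work goes in short steps, Python scripts to look and compute and a tool call to move; the robot and the scene stay as the last step left them, time stands still between calls to the robot, and variables do not carry over. Pictures are saved under pics/ and viewed, at most 10 in all, crops included, and the job is handed in when it is done.

Besides the shell and the picture viewer there is one more tool, called after ">>>" as name(argument=value, ...), one argument or row to a line, values as JSON. arm_command: Moves the arm, as the interface text tells. Its arguments: {"type":"object","properties":{"steps":{"type":"array","items":{"type":"array","items":{"type":"number"}}},"force":{"type":"number"}},"required":["steps"]}

```bash
mkdir -p pics; cat > h.py <<'E'
import numpy as np,cv2
from cell import monitor,imaging,job,find_in,trace
def ray(c,uv):
    n=cv2.undistortPoints(np.array([[uv]],float),c["mtx"],np.array(c["D"],float))[0,0]
    V=np.array(c["view"]);R=V[:3,:3];o=-R.T@V[:3,3]
    return o,R.T@np.array([n[0],n[1],1])
def atz(c,uv,z):
    o,d=ray(c,uv);return o+d*(z-o[2])/d[2]
def proj(c,P):
    V=np.array(c["view"]);p,_=cv2.projectPoints(np.array(P,float).reshape(-1,1,3),cv2.Rodrigues(V[:3,:3])[0],V[:3,3],c["mtx"],np.array(c["D"],float));return p[:,0]
def save(c,n):cv2.imwrite("pics/"+n,c["img"][:,:,::-1])
E
python3 - <<'E'
from h import *
cs={n:imaging.camera(n) for n in("top","scene")}
for n,c in cs.items():
    save(c,n+"1.png")
    V=np.array(c["view"]);print(n,(-V[:3,:3].T@V[:3,3]).round())
    for t in("cover","cover_handle","knob","housing","tealight"):
        for r in find_in(c,t)[:5]: print(n,t,round(r["p"],2),np.round(r["rect"]),atz(c,r["rect"][:2],{"knob":35,"cover":71,"cover_handle":98}.get(t,30)).round())
im=np.vstack([cs["top"]["img"],cs["scene"]["img"]])
print(monitor.read_state())
E
```

```text
top [ 510. -115. 1223.]
top cover 0.79 [243. 228.  68.  76.] [544.  59.  71.]
top cover_handle 0.68 [243. 227.  71.  76.] [545.  54.  98.]
top knob 0.81 [349. 241.  18.  20.] [ 513. -189.   35.]
top knob 0.56 [371. 204.  19.  22.] [ 601. -243.   35.]
top knob 0.5 [404. 234.  20.  16.] [ 529. -323.   35.]
top housing 0.61 [250. 221.  67.  57.] [561.  49.  30.]
top tealight 0.66 [377. 276.  14.  13.] [ 429. -256.   30.]
scene [  89. -638.  654.]
scene cover 0.94 [254. 191.  73.  46.] [538.  43.  71.]
scene cover_handle 0.9 [252. 193.  69.  40.] [511.   9.  98.]
scene knob 0.94 [357. 284.  23.  22.] [ 511. -330.   35.]
scene knob 0.93 [352. 248.  20.  28.] [ 586. -254.   35.]
scene knob 0.72 [307. 251.  22.  22.] [ 507. -187.   35.]
scene knob 0.15 [303. 294.  18.  19.] [ 415. -268.   35.]
scene housing 0.86 [254. 209.  73.  45.] [521.  29.  30.]
scene housing 0.24 [353. 249.  25.  29.] [ 588. -256.   30.]
scene tealight 0.68 [303. 296.  19.  18.] [ 415. -269.   30.]
{'clock': 0.6, 'joints': array([ 1.14040704e+00,  2.99884476e-01,  1.52098771e+00, -1.67624204e-05,
        1.32072664e+00, -6.66127959e-02]), 'qd': array([-0.00038576,  0.00020234, -0.00069544,  0.00011347, -0.00129811,
        0.00037578]), 'effort': array([ 1.65003385e-04, -5.31471848e+01, -3.52831578e+01,  7.08268373e-02,
        2.12642492e-02,  2.34053886e-05]), 'eef_pos': array([195.70160858, 513.99219585, 224.45930481]), 'eef_rot': array([-3.14158542e+00,  1.57944575e-05,  2.77782031e+00]), 'wrist_force': array([-0.30547612,  0.16614289,  0.75585139]), 'moment': array([ 0.04693266, -0.00046331,  0.00476056]), 'finger_force': 0.0, 'finger_gap': 94.05659663616366}
```

View pics/top1.png

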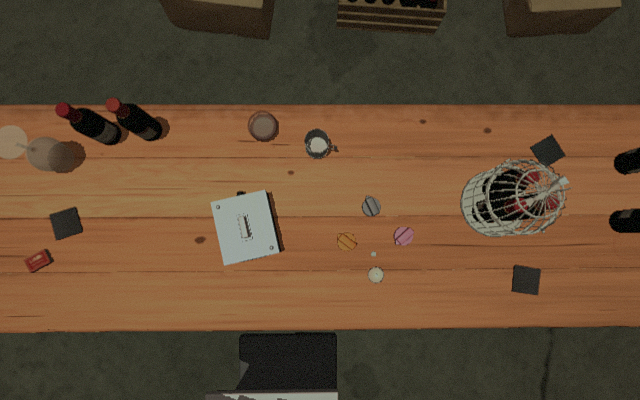

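View pics/scene1.png

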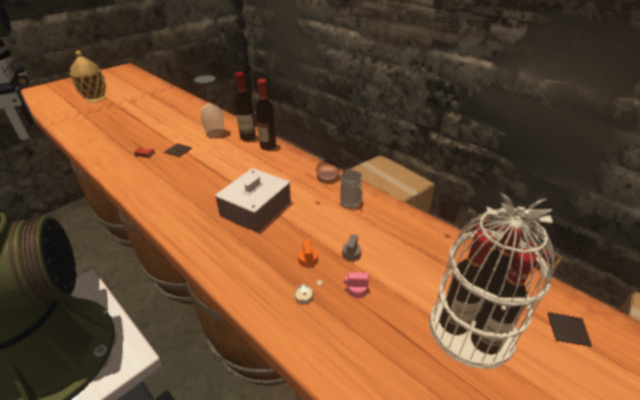

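The cover lies at about (245,228) in the top view with its gland up the image (+x). The grey knob is at (371,206), and the orange and pink ones are look-alikes. I'll go above the cover and look with the wrist camera.

>>> arm_command(
  steps=[
    [1,-49,-30,0,-3],
    [1,-98,-61,0,-6],
    [1,-147,-91,0,-10],
    [1,-196,-121,0,-13],
    [1,-245,-151,0,-16],
    [1,-293,-182,0,-19],
    [1,-342,-212,0,-22],
    [1,-391,-242,0,-25],
    [1,-440,-273,0,-28],
    [1,-489,-303,0,-31],
    [1,-489,-303,0,-31],
    [1,-489,-303,0,-31],
    [1,-489,-303,0,-31],
  ],
)

```text
clock: 2.22
eef_pos: [544.4, 57.8, 224.6]
eef_rot: [3.142, 0.0, -2.963]
wrist_force: [0.8, -0.0, -0.1]
finger_gap: 94.1
finger_force: 0.0
```

```bash
python3 - <<'E'
from h import *
s=monitor.read_state();print(s["clock"],s["eef_pos"].round(1),s["eef_rot"].round(3),s["joints"].round(2))
c=imaging.camera("wrist");save(c,"w1.png")
V=np.array(c["view"]);print((-V[:3,:3].T@V[:3,3]).round(),V[:3,:3].round(2))
for t in("cover","cover_handle"):
    for r in trace(c,t)[:2]:
        q=cv2.minAreaRect(np.argwhere(r["region"])[:,::-1].astype(np.float32))
        pts=[atz(c,p,71)[:2].round(1) for p in cv2.boxPoints(q)]
        print(t,r["p"],np.round(r["rect"]),q,pts)
E
```

```text
2.225 [544.4  57.8 224.6] [ 3.142  0.    -2.963] [ 0.04  0.29  1.53  0.    1.32 -1.71]
[478.  46. 386.] [[-0.18  0.98  0.  ]
 [ 0.96  0.17  0.23]
 [ 0.23  0.04 -0.97]]
cover 0.61 [317. 187. 128. 143.] ((315.8996276855469, 186.190673828125), (136.46543884277344, 125.36103820800781), 87.8591079711914) [array([485.7, -23.7]), array([458.1, 102.6]), array([604.5, 142. ]), array([635.9,   1.3])]
cover_handle 0.95 [315. 187. 128. 136.] ((316.42828369140625, 186.3509521484375), (135.9150848388672, 125.66388702392578), 87.51044464111328) [array([486.5, -23.6]), array([458.1, 102.9]), array([603.7, 143.1]), array([636. ,   2.2])]
```

View pics/w1.png

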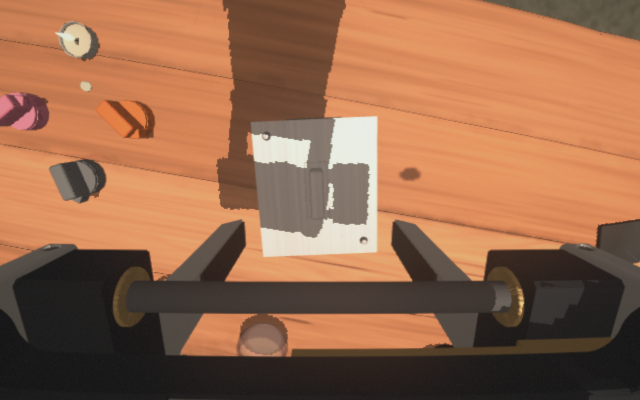

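The wrist view shows the plate with corners near (252,122), (377,116), (377,252), (264,257), the handle top at about (317,193) and pins at (266,136) and (364,240).

```bash
python3 - <<'E'
from h import *
c=imaging.camera("wrist")
P=np.array([atz(c,p,71)[:2] for p in[(252,122),(377,116),(377,252),(264,257)]]);print(P.round(1),P.mean(0))
print(np.linalg.norm(P-np.roll(P,1,0),axis=1))
d=(P[2]+P[3]-P[0]-P[1]);print("yaw",np.arctan2(d[1],d[0])); e=(P[1]+P[2]-P[0]-P[3]);print(np.arctan2(-e[0],e[1]))
a=atz(c,(266,135.5),77)[:2];b=atz(c,(363.5,239.5),77)[:2];m=b-a;print("pins",a,b,(a+b)/2,np.linalg.norm(m),np.arctan2(m[1],m[0])-np.arctan2(100,120))
print("handle",atz(c,(317,193),98))
im=cv2.resize(c["img"][100:270,240:395],None,fx=3.5,fy=3.5,interpolation=cv2.INTER_CUBIC)
cv2.imwrite("pics/w1c.png",cv2.convertScaleAbs(im[:,:,::-1],alpha=1.6))
E
```

```text
[[487.3 -22.4]
 [458.4 103.5]
 [605.5 137.1]
 [634.8  10.4]] [546.50427284  57.1555969 ]
[151.07832935 129.16073791 150.90443281 130.06895505]
yaw 0.22200789278765046
0.22612312355502387
pins [497.98062421  -5.21131541] [591.11202545 117.18769701] [544.54632483  55.9881908 ] 153.80174296885005 0.22562774812243136
handle [543.39228968  56.10893587  98.        ]
```

View pics/w1c.png

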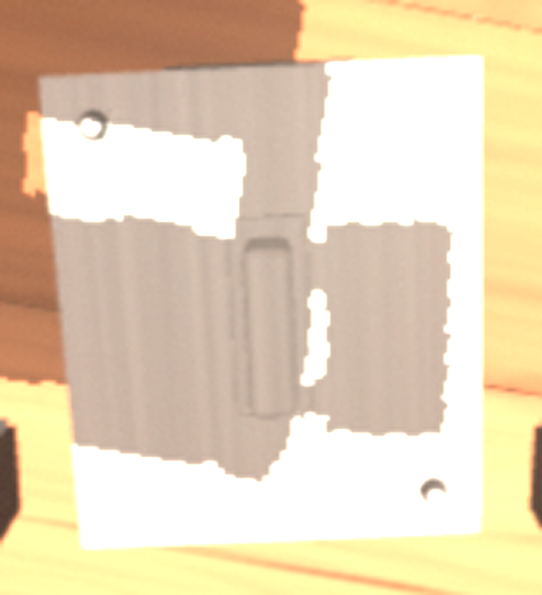

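>>> arm_command(
  steps=[
    [0.5,0,-1.4,40,-2.6],
    [0.5,-0.4,-1.4,90,-2.6],
    [0.5,-0.4,-1.4,120,-2.6],
    [0.5,-0.4,-1.4,129,-2.6],
    [0,-0.4,-1.4,129,-2.6],
    [0,-0.4,-1.4,129,-2.6],
    [0,-0.4,-1.4,129,-2.6],
    [0,-0.4,-1.4,129,-2.6],
    [0,-0.4,-1.4,129,-2.6],
  ],
  force=45,
)

```text
clock: 3.55
eef_pos: [545.7, 55.6, 95.9]
eef_rot: [-3.142, 0.001, -2.919]
wrist_force: [-0.9, 0.9, 4.1]
finger_gap: 13.8
finger_force: 45.0
```

>>> arm_command(
  steps=[
    [0,0,0,-10,0],
    [0,0,0,-25,0],
    [0,0,0,-45,0],
    [0,-1,25,-50,0],
    [0,-2,65,-50,0],
    [0,-4,110,-50,0],
    [0,-6,155,-50,0],
    [0,-8,195,-50,0],
    [0,-9,225,-50,0],
    [0,-9,240,-50,0],
    [0,-9,243,-50,0],
    [0,-9,243,-50,0],
  ],
)

```text
clock: 5.05
eef_pos: [500.9, 293.8, 145.6]
eef_rot: [-3.141, 0.0, -2.92]
wrist_force: [-0.4, -0.3, -1.9]
finger_gap: 13.4
finger_force: 45.0
```

```bash
python3 - <<'E'
from h import *
s=monitor.read_state();print(s["clock"],s["eef_pos"].round(1),s["finger_gap"],s["wrist_force"])
c=imaging.camera("scene");t=imaging.camera("top")
im=np.hstack([cv2.resize(c["img"][120:270,150:350],None,fx=2,fy=2),cv2.resize(t["img"][130:280,140:340],None,fx=2,fy=2)])
cv2.imwrite("pics/lift.png",im[:,:,::-1])
E
```

```text
5.05 [500.9 293.8 145.6] 13.417631167691955 [-0.41195523 -0.30980954 -1.88159933]
```

View pics/lift.png

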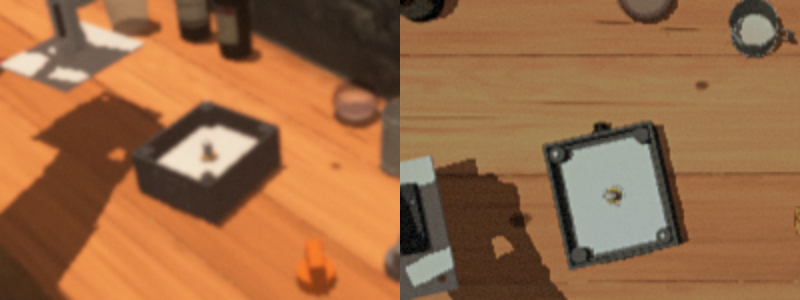

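The cover is held, and the open box shows the shaft. Lowering the cover now.

>>> arm_command(
  steps=[
    [0,0,0,40,0],
    [0,0,0,80,0],
    [0,0,0,104,0],
    [0,0,0,113,0],
    [0,0,0,117,0],
    [0,0,0,117,0],
    [0,0,0,117,0],
  ],
)

```text
clock: 6.02
eef_pos: [501.0, 294.6, 29.2]
eef_rot: [3.141, 0.001, -2.919]
wrist_force: [0.2, -0.6, -2.5]
finger_gap: 13.7
finger_force: 45.0
```

>>> arm_command(
  steps=[
    [0,0,0,0.8,0],
    [0,0,0,0.8,0],
    [0.5,0,0,0.8,0],
    [0.5,0,0,0.8,0],
    [0.5,0,0,0.8,0],
    [0.5,0,0,-20,0],
    [0.5,0,0,-60,0],
    [0.5,2,-50,-110,0],
    [0.5,5,-110,-150,0],
    [0.5,7,-170,-160,0],
    [0.5,9,-225,-160,0],
    [0.5,9,-243,-160,0],
    [0.5,9,-243,-160,0],
    [0.5,9,-243,-160,0],
  ],
)

```text
clock: 7.78
eef_pos: [545.4, 56.3, 188.4]
eef_rot: [3.141, -0.0, -2.919]
wrist_force: [0.1, 0.1, 1.1]
finger_gap: 47.0
finger_force: 0.0
```

```bash
python3 - <<'E'
from h import *
s=monitor.read_state();print(s["clock"],s["eef_pos"].round(1),s["finger_gap"])
c=imaging.camera("wrist");t=imaging.camera("top")
uv=proj(c,[545,56.5,64])[0].round().astype(int);print(uv)
np.save("w2.npy",c["img"])
for r in find_in(c,"shaft_tip")[:3]:print(r)
a=cv2.resize(c["img"][uv[1]-30:uv[1]+30,uv[0]-30:uv[0]+30],(400,400),interpolation=cv2.INTER_CUBIC)
for k,n in(("cover",1),("knob",4)):
    for r in find_in(t,k)[:n]:print(k,r["p"],np.round(r["rect"]))
b=np.vstack([cv2.resize(t["img"][140:290,150:350],(400,300)),cv2.resize(c["img"][60:210,0:150],(400,300))])[:600]
a=np.vstack([a,np.zeros((200,400,3),np.uint8)])
cv2.imwrite("pics/sh.png",np.hstack([a,b])[:,:,::-1])
E
```

```text
7.775 [545.4  56.3 188.4] 46.98052978415962
[318 195]
{'rect': [317.6, 192.2, 13.9, 15.7], 'p': 0.73}
cover 0.76 [143. 250.  51.  70.]
knob 0.68 [371. 205.  15.  20.]
knob 0.55 [404. 236.  20.  20.]
knob 0.53 [349. 241.  18.  20.]
```

View pics/sh.png

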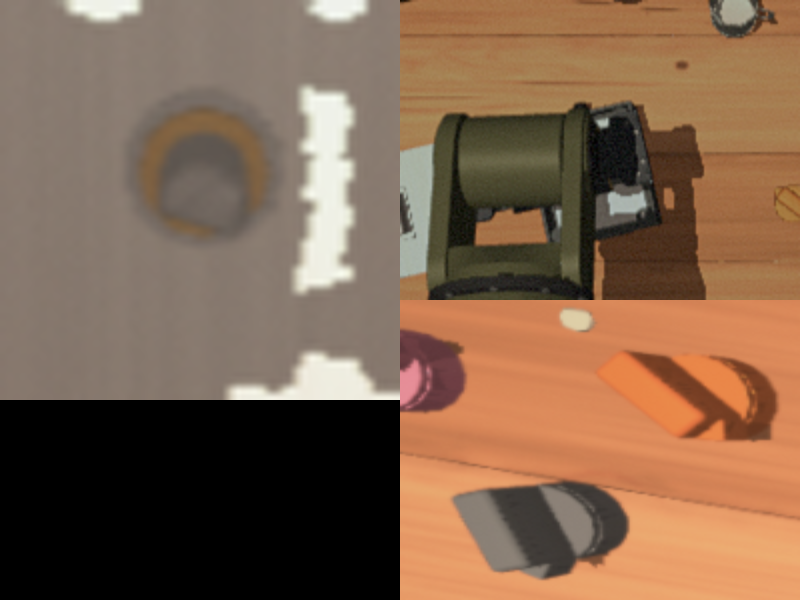

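The shaft tip sits at about (318,194) in the wrist image with its flat facing down the image (+x), slightly rotated. The knob's pointer faces down the image too. I'll look closer at the flat.

>>> arm_command(
  steps=[
    [0.6,8,0,40,0],
    [0.6,15,0,75,0],
    [0.6,15,0,75,0],
    [0.6,15,0,75,0],
  ],
)

```text
clock: 8.52
eef_pos: [531.8, 52.4, 114.9]
eef_rot: [-3.141, 0.002, -2.919]
wrist_force: [1.7, -0.8, -0.0]
finger_gap: 56.8
finger_force: 0.0
```

```bash
python3 - <<'E'
from h import *
s=monitor.read_state();print(s["clock"],s["eef_pos"].round(1))
I=[imaging.camera("wrist") for _ in range(3)];c=I[-1]
img=np.mean([i["img"].astype(float) for i in I],0)
uv=proj(c,[545,56.5,64])[0].round().astype(int);print(uv)
for r in find_in(c,"shaft_tip")[:3]:print(r, atz(c,r["rect"][:2],64))
a=img[uv[1]-20:uv[1]+20,uv[0]-20:uv[0]+20]
lo,hi=np.percentile(a,[1,95]);a=np.clip((a-lo)/(hi-lo)*255,0,255).astype(np.uint8)
cv2.imwrite("pics/sh2.png",cv2.resize(a,(600,600),interpolation=cv2.INTER_CUBIC)[:,:,::-1])
E
```

```text
8.525 [531.8  52.4 114.9]
[320 234]
{'rect': [317.5, 228.1, 22.4, 19.9], 'p': 0.85} [540.39702554  53.66618956  64.        ]
```

View pics/sh2.png

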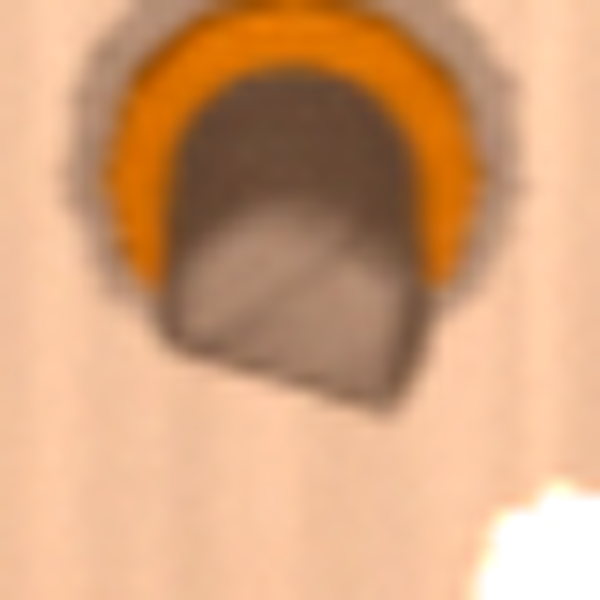

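The flat's top edge runs from crop (178,345) to (388,408), and the back of the top face is near (270,205).

```bash
python3 - <<'E'
from h import *
c=imaging.camera("wrist");f=lambda x,y,z=64:atz(c,((x+.5)/15-.5+300,(y+.5)/15-.5+214),z)[:2]
a,b=f(178,345),f(388,408);k=f(300,203)
d=b-a;n=np.array([d[1],-d[0]])/np.linalg.norm(d);yaw=np.arctan2(n[1],n[0])
print(a,b,np.linalg.norm(d),"yaw",yaw,"back",k,"depth",(a-k)@n)
m=(a+b)/2;print("axis est",m-3.5*n, m-3*n)
# side silhouette: left x=165,right x=425 at lower z
g=[f(290,172,36)];print("base collar",g)
w=imaging.camera("top")
for r in find_in(w,"knob")[:3]:print(np.round(r["rect"],1),atz(w,r["rect"][:2],30).round(1))
print(monitor.read_state()["eef_rot"])
E
```

```text
[547.52019369  50.52221947] [548.4848524   61.67952546] 11.19893045706888 yaw -0.08624534693572543 back [538.73761254  54.859903  ] depth 9.123579250370051
axis est [544.51553194  56.4023571 ] [545.01367352  56.35928787]
base collar [array([546.68249687,  56.21728198])]
[371.2 203.1  17.3  18.8] [ 603.5 -244.    30. ]
[403.  234.1  19.4  17.8] [ 528.2 -320.1   30. ]
[-3.14143030e+00  7.30019130e-04 -2.91893727e+00]
```

>>> arm_command(
  steps=[
    [1,0,0,-40,0],
    [1,0,-50,-75,0],
    [1,0,-110,-75,0],
    [1,0,-170,-75,0],
    [1,1,-230,-75,0],
    [1,1,-280,-75,0],
    [1,1,-303,-75,0],
    [1,1,-303,-75,0],
    [1,1,-303,-75,0],
  ],
)

```text
clock: 10.0
eef_pos: [596.8, -242.7, 188.5]
eef_rot: [3.141, -0.0, -2.919]
wrist_force: [-0.7, 0.6, -0.1]
finger_gap: 93.9
finger_force: 0.0
```

```bash
python3 - <<'E'
from h import *
s=monitor.read_state();print(s["clock"],s["eef_pos"].round(1),s["eef_rot"].round(3),s["joints"].round(2))
c=imaging.camera("wrist")
uv=proj(c,[601,-244,40])[0].round().astype(int);print(uv)
for t in("knob","knob_grip"):
    for r in find_in(c,t)[:3]:print(t,r,atz(c,r["rect"][:2],40))
x0,y0=uv-50;print(x0,y0)
a=np.clip(c["img"][y0:y0+100,x0:x0+100]*1.6,0,255).astype(np.uint8)
cv2.imwrite("pics/kn.png",cv2.resize(a,(600,600),interpolation=cv2.INTER_CUBIC)[:,:,::-1])
E
```

```text
10.0 [ 596.8 -242.7  188.5] [ 3.141 -0.    -2.919] [-0.44  0.54  1.27  0.    1.33 -2.24]
[316 193]
knob {'rect': [260.3, 107.2, 48.6, 39.7], 'p': 0.96} [ 526.68024838 -318.45362981   40.        ]
knob {'rect': [390.0, 121.5, 48.4, 39.1], 'p': 0.82} [ 511.15549867 -187.31091577   40.        ]
knob {'rect': [317.0, 188.4, 39.3, 47.3], 'p': 0.68} [ 595.48163275 -244.34216945   40.        ]
knob_grip {'rect': [259.4, 105.0, 50.7, 41.5], 'p': 0.75} [ 524.77809838 -319.72595296   40.        ]
knob_grip {'rect': [389.4, 122.7, 43.1, 46.2], 'p': 0.63} [ 512.44021753 -187.58361043   40.        ]
knob_grip {'rect': [317.8, 187.9, 41.9, 48.1], 'p': 0.55} [ 594.76047565 -243.63017057   40.        ]
266 143
```

View pics/kn.png

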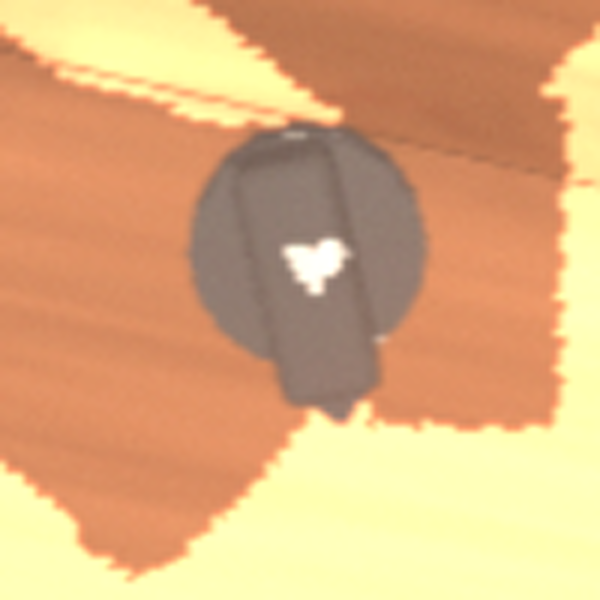

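The grey knob has grip top corners at crop (240,168), (330,148), (380,382), (293,403), skirt centre near (308,243), and the nose at (341,420) pointing down the image (+x).

```bash
python3 - <<'E'
from h import *
c=imaging.camera("wrist");f=lambda x,y,z:atz(c,((x+.5)/6-.5+266,(y+.5)/6-.5+143),z)[:2]
P=np.array([f(*p,47) for p in[(240,168),(330,148),(380,382),(293,403)]]);print(P.mean(0),np.linalg.norm(P-np.roll(P,1,0),axis=1))
d=P[2]+P[3]-P[0]-P[1];print("yaw",np.arctan2(d[1],d[0]))
s=f(308,243,20);n=f(341,420,28);print("skirt",s,"nose",n,np.linalg.norm(n-P.mean(0)),np.arctan2(*(n-P.mean(0))[::-1]), np.arctan2(*(n-s)[::-1]))
E
```

```text
[ 594.5834352  -243.97132902] [42.89018315 15.82542974 42.47896702 15.85506545]
yaw 0.4356000917398767
skirt [ 593.91638915 -244.78494644] nose [ 624.15195117 -231.49329505] 32.093589212364186 0.39933033035759624 0.414174429545977
```

>>> arm_command(
  steps=[
    [0.5,1,-1,50,-6],
    [0.5,2.6,-1,100,-11.6],
    [0.5,2.6,-1,135,-11.6],
    [0.5,2.6,-1,148,-11.6],
    [0.5,2.6,-1,148,-11.6],
    [0,2.6,-1,148,-11.6],
    [0,2.6,-1,148,-11.6],
    [0,2.6,-1,148,-11.6],
    [0,2.6,-1,148,-11.6],
    [0,2.6,-1,148,-11.6],
  ],
  force=50,
)

```text
clock: 11.45
eef_pos: [594.7, -245.2, 41.1]
eef_rot: [-3.141, 0.0, -2.717]
wrist_force: [-2.2, 0.6, 6.6]
finger_gap: 17.6
finger_force: 49.9
```

>>> arm_command(
  steps=[
    [0,0,0,-30,0],
    [0,0,0,-80,0],
    [0,-10,40,-105,3],
    [0,-23,85,-105,8],
    [0,-36,135,-105,13],
    [0,-49,185,-105,18],
    [0,-62,235,-105,23],
    [0,-74,275,-105,27],
    [0,-79,295,-105,29.3],
    [0,-79,295,-105,29.3],
    [0,-79,295,-105,29.3],
    [0,-79,295,-105,29.3],
  ],
)

```text
clock: 12.95
eef_pos: [545.0, 55.4, 145.4]
eef_rot: [-3.141, -0.0, 3.055]
wrist_force: [-0.5, -0.4, -0.7]
finger_gap: 17.4
finger_force: 49.9
```

```bash
python3 - <<'E'
from h import *
s=monitor.read_state();print(s["clock"],s["eef_pos"].round(1),s["eef_rot"].round(3),s["finger_gap"],s["wrist_force"])
c=imaging.camera("wrist")
tcp=s["eef_pos"]
uv=proj(c,tcp)[0];x0,y0=(uv-50).round().astype(int);print(uv,x0,y0)
# predicted outline of grip top + skirt centre
a=-0.086;ux=np.array([np.cos(a),np.sin(a),0]);uy=np.array([-ux[1],ux[0],0]);top=tcp+[0,0,6]
pr=proj(c,[top+sx*22*ux+sy*9*uy for sx,sy in((-1,-1),(1,-1),(1,1),(-1,1))]+[tcp-[0,0,11]+30*ux])
im=cv2.resize(np.clip(c["img"][y0:y0+100,x0:x0+100]*1.8,0,255).astype(np.uint8),(600,600),interpolation=cv2.INTER_CUBIC)
for p in pr: cv2.circle(im,tuple(int(v) for v in ((p-[x0,y0]+.5)*6-.5)),4,(0,255,0),1)
cv2.imwrite("pics/held.png",im[:,:,::-1])
E
```

```text
12.95 [545.   55.4 145.4] [-3.141 -0.     3.055] 17.397873849465395 [-0.47849726 -0.44751903 -0.71055351]
[318.29162443 243.73600366] 268 194
```

View pics/held.png

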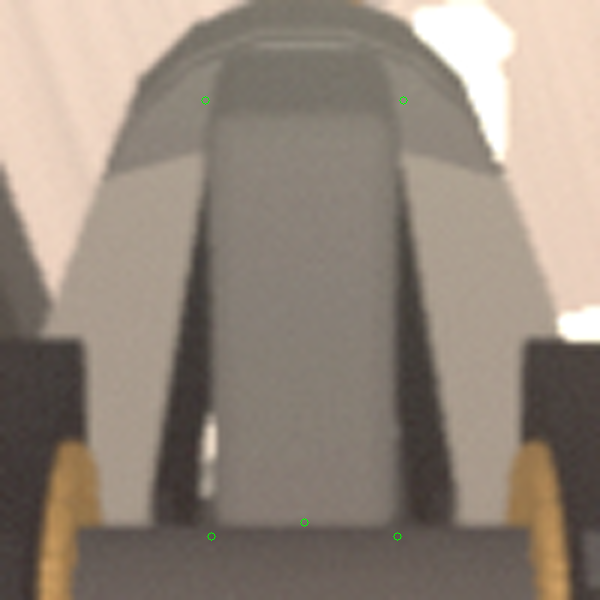

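The knob sits in the grip within about 0.5 mm of where I predicted, pointer on the far side. Starting insertion.

>>> arm_command(
  steps=[
    [0,0,0.6,20,0],
    [0,0,0.6,34,0],
    [0,0,0.6,39,0],
    [0,0,0.6,42,0],
    [0,0,0.6,44,0],
    [0,0,0.6,46,0],
    [0,0,0.6,46,0],
  ],
)

```text
clock: 13.88
eef_pos: [544.9, 56.8, 99.5]
eef_rot: [-3.142, 0.0, 3.055]
wrist_force: [-0.1, 0.6, -0.9]
finger_gap: 17.8
finger_force: 49.9
```

>>> arm_command(
  steps=[
    [0,0,0,3,0],
    [0,0,0,6,0],
    [0,0,0,9,0],
    [0,0,0,11,0],
    [0,0,0,13,0],
    [0,0,0,13,0],
    [0,0,0,13,0],
  ],
)

```text
clock: 14.75
eef_pos: [544.9, 56.9, 86.7]
eef_rot: [3.142, 0.0, 3.055]
wrist_force: [-1.9, -0.2, 4.8]
finger_gap: 17.5
finger_force: 49.9
```

>>> arm_command(
  steps=[
    [0,0,0,1,0],
    [0,0,0,2,0],
    [0,0,0,3,0],
    [0,0,0,3,0],
    [0,0,0,3,0],
  ],
)

```text
clock: 15.38
eef_pos: [545.0, 56.8, 83.9]
eef_rot: [3.142, 0.0, 3.055]
wrist_force: [-3.6, 0.2, 8.8]
finger_gap: 17.7
finger_force: 49.9
```

>>> arm_command(
  steps=[
    [0,0,0,0.5,0],
    [0,0,0,1,0],
    [0,0,0,1,0],
    [0,0,0,1,0],
  ],
)

```text
clock: 15.88
eef_pos: [545.2, 56.9, 83.7]
eef_rot: [3.141, 0.001, 3.055]
wrist_force: [-6.7, 0.5, 16.3]
finger_gap: 17.8
finger_force: 49.9
```

It's at the stop: 16 N, with the underside at about 43 mm. One last look at the whole scene.

```bash
python3 - <<'E'
from h import *
c=imaging.camera("scene");im=cv2.resize(c["img"][100:340,120:440],(800,600));cv2.imwrite("pics/end.png",im[:,:,::-1])
s=monitor.read_state();print(s["clock"],s["eef_pos"],s["wrist_force"])
E
```

```text
15.925 [545.19204125  56.86582368  83.67905295] [-6.76200801 -0.55924842 17.28673529]
```

View pics/end.png

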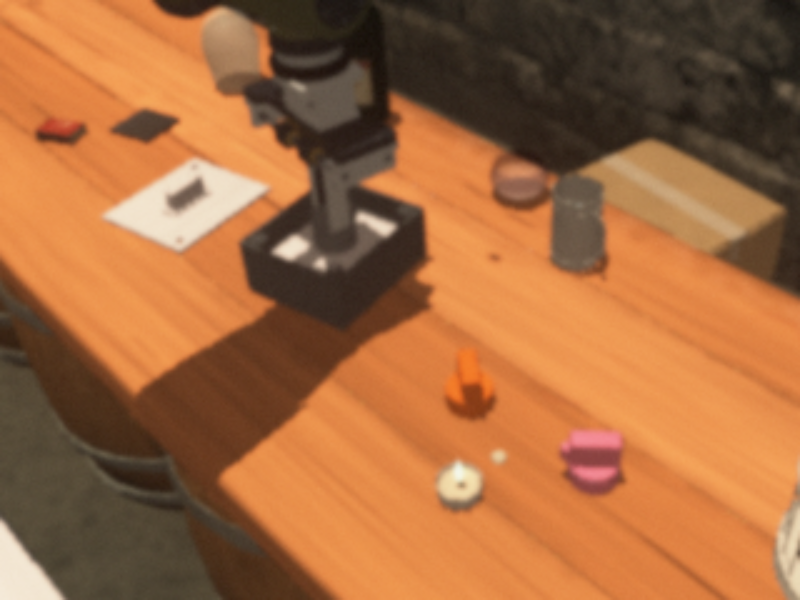

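The cover lies flat on the bar left of the box, the knob is held down on the shaft, and the tealight, cup and votive stand where they were.

```bash
python3 -c "from cell import job;print(job.sign_off())"
```

```text
the job is handed in; nothing more can be done
None
```

I handed the job in at about 16 s: the cover lies flat on the bar left of the box, the grey knob is fully home with its pointer along the flat and still held pressed against the stop at about 17 N, and the tealight, cup and votive were not touched.

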